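# Park and lock the pusher of the bread slicing guide

### The arm

A 7-joint arm with a two-finger parallel gripper is mounted at the origin on the work surface. World frame = base frame: x ahead of the robot, y to its left, z up, the work surface at z = 0. Lengths are in m, angles in rad, forces in N, time in s.
With the tool pointing down it reaches from about 0.4 to 0.925 m from the base axis. Payload 4.1 kg.
Tool frame: the origin (TCP) lies at the very end of the fingers, on their centre line; the grasp point (between the pads) lies 19 mm behind it (r.grasp_offset is the distance from the TCP to the grasp point, in m); z points along the fingers, y is the direction in which the jaws open and shut (so a half turn about z gives the same grasp; the last joint's range is limited). The gripper opens to 85 mm and grips with 20 to 120 N. Pads are 22 mm wide; open, the fingers measure 114 mm over their backs; the gripper's body (76 mm by 85 mm) begins 54 mm behind the grasp point. The pads swing forward as they close: fully open they stand 13 mm farther back than shut.
Start: joints at [1.002, 0.398, 0.045, 1.537, -0.019, 1.207, -0.051], TCP at [0.294, -0.58, 0.231] pointing down, gripper open.
Joint ranges: [-2.82, 2.82], [-0.49, 2.23], [-1.37, 1.46], [0, 2.46], [-1.36, 4.5], [0.23, 2], [-2.94, 2.94]. Speed limits (rad/s): [2.57, 2.57, 3.14, 3.14, 3.14, 3.14, 3.14].

### API

Orientations are given as a unit quaternion [x, y, z, w].
In Python, from station import r gives the robot as it stands.
- The arm moves only by the shell command python3 -m crank 'ROWS'. ROWS is JSON, a list of rows, each an object with "xyz": the shift along the tool's x, y, z as a fraction of full scale, a list of three; "rot": the turn, a rotation vector about the tool's x, y, z as a fraction of full scale, a list of three; "jaw": the finger opening in mm, from 0 to 85.4. A call has 1 to 12 rows; each row shifts and turns the commanded pose from where the row before left it, along the tool's axes as they then stand; what a row does not reach is not made up. Full scale, the value 1, is 400 mm for a shift and 180 degrees for a turn. A row lasts 1/10 s, in which the tool goes at most 50 mm and 8.59 degrees, less where a joint would pass 70% of its speed; a pose out of reach is approached as far as the arm can. A call with a number of a shift or a turn outside -1 to 1 is refused whole. A call with a gripper value outside its range is refused whole. The fingers move at their own pace and stop on an object; the grip force is fixed at half the most. Time passes only in rows, so rows that do not move let the fingers close. It gives the time, the measured TCP pose, the force and the opening at its end, in the units of the state.
- r.get_state(): the state, without advancing time (a new reading comes with each control period).
- r.snapshot(name): name is "scene" or "top" or "wrist"; returns the picture (400x640x3 uint8, blue, green, red); there is no depth.
- r.calibration(name): a dict with "mtx" (3x3 intrinsics, pixels), "R" (3x3) and "t" (3): a world point X has camera coordinates R X + t; the wrist camera has in their place "mount" (4x4, takes a point from camera to tool coordinates, whose origin is the TCP and whose axes are the flange's). Camera axes: x right, y down, z forward; pixel columns grow to the right and rows downward; lengths in m; the calibration is good to about 2 mm. The wrist camera is an equidistant fisheye: a pixel r from the principal point sees the ray r / f radians off the axis. A picture is of the moment at which its call begins: read the wrist's pose just before it. calibration takes no time and is no camera call.
- r.job_done(): hands the job in, once; it reports no verdict.
The state is a dict: "time": time; "joint_positions": joint angles; "dq": joint speeds; "joint_efforts": joint torques, N m; "tool_pos": TCP position; "eef_rot": TCP orientation; "wrist_force": force on the tool from outside, world axes, zero at the start; "wrist_torque": the same for the moment, N m; "width": finger opening in m.
Only numpy, scipy, OpenCV 4.12 (cv2) and the standard library are available. Lean on these libraries where they do the work, as an engineer would, in place of code of your own. Each camera call takes 0.05 s, during which the arm holds its last target. There are 200 camera calls.

### The job

Breakfast is over: park the wooden pusher block of the bread slicing guide. With the fingertips, hold the spring-loaded steel catch bar in the middle of the track pressed down and, while it is down, push the block along the track past the catch tooth until it is fully home against the end block; then let go and move clear, so that the catch springs up behind the block and locks it. Only press and push: do not pinch, lift or tip the block, and leave the breakfast things around it where they stand.

Things in the scene. Friction and masses are not known exactly. Their poses are not given: they have to be found in the camera images.
- slicer: Fixed wooden bread slicing guide, 350 x 150 mm. Origin on the table under the track's centre line; own +x = pushing direction, base from x = -180 to +170 mm. Track floor 24 mm above the table, between side rails (inner faces at y = -52 and +52 mm, tops 44 mm above the table). All heights in these notes are above the table.
- catch (a joint): Steel spring catch, one piece: press bar and cross tooth. Value = pressed depth, 0 (up) to 0.014 m (stop). Press it anywhere along the bar: 1 N starts it, 3 to 4 N reach the stop; it springs back up by itself. Up, the tooth stands 8 mm above the track floor and blocks the block; pressed over 8 mm (best 10 to 13) it clears; under the block it stays down, behind the block it springs up and locks it.
- catch_top (a point): Centre of the press bar's top face (moves with it). Bar 210 mm long along the track's centre (slicer x = -160 to +50 mm), 26 mm wide, top at height 40 mm when up, 26 mm fully pressed. It runs through the block's tunnel and sticks out behind it: one fingertip can press the bar just behind the block and, sliding along the bar, push the block's rear face.
- end_stop (a point): Middle of the end block's stopping face, at slicer x = +132 mm, at height 35 mm. The end block closes the +x end of the track, height 46 mm; at and beyond it stand four knife-guide posts on the rails, height 84 mm, 104 mm apart across the track.
- catch_tooth (a point): Middle of the top of the cross tooth, 12 mm thick along the slicer's x (x = +24 to +36 mm) and sticking out to y = -48 and +48 mm on both sides of the bar; top 32 mm above the table when up.
- pusher_mid (a point): Centre of the loose wooden pusher block on the track floor: 92 mm along the track, 100 wide, 52 high (top at height 76 mm), 0.7 kg, 2 mm play to each rail, axes as the slicer's. A tunnel for the bar, 38 wide, 22 high, runs through below; flat rear face 46 mm behind this point, solid from height 46 to 76 mm. Starts on the -x side of the tooth. Home: this point at slicer x = +82 to +86 mm.
- bun_mid (a point): Loose bread roll, 86 mm across, 50 mm high, beside the guide; centre. Leave alone.
- cup_mid (a point): Loose white cup, 76 mm across, 60 mm high, beside the guide; centre. Leave alone.
- jam_mid (a point): Loose jam jar, 64 mm across, 75 mm high, beside the guide; centre. Leave alone.
- spoon_mid (a point): Loose steel spoon, 150 mm long, lying beside the guide. Leave alone.
- butter_mid (a point): Loose lidded butter dish, white, 70 x 60 mm, 42 mm high, beside the guide; centre. Leave alone.
- pusher: The same pusher block; origin at the centre of its underside, on the track floor (26 mm below pusher_mid).
Not all that is in view belongs to the job. Leave any pink or red look-alike of the pusher alone.

How it is judged:
By the outcome, as a careful person would: the job done as asked, in the order asked, and still so for the second after the job is handed in, with the robot touching nothing.
It also fails if it takes over 38 s, if anything falls off the work surface, if the arm or the gripper's body presses on something with over 40 N, if the wrist force passes 120 N, or if a joint passes its speed limit or range.

## Working session

There is one attempt and no reset: what is moved stays moved. The work goes in short steps, Python scripts to look and compute and a shell command to move; the robot and the scene stay as the last step left them, time stands still between calls to the robot, and variables do not carry over. Pictures are saved under pics/ and viewed, about 8 in all and at most 12, crops included, and the job is handed in when it is done.

```bash
mkdir -p pics; python3 - <<'E'
from station import r
import cv2,json
for n in("scene","top"):
    cv2.imwrite(f"pics/{n}0.png",r.snapshot(n)); c=r.calibration(n); print(n,c)
s=r.get_state(); print(s)
E
```

```text
scene {'mtx': array([[367.59523345,   0.        , 317.24254405],
       [  0.        , 367.59523345, 193.22072574],
       [  0.        ,   0.        ,   1.        ]]), 'R': array([[ 0.18813024,  0.98214022,  0.00275577],
       [ 0.70992308, -0.13404669, -0.69140487],
       [-0.67868714,  0.13203055, -0.72246225]]), 't': array([-0.1616974 , -0.32983062,  1.0497142 ])}
top {'mtx': array([[453.95204574,   0.        , 321.03703859],
       [  0.        , 453.95204574, 203.27204398],
       [  0.        ,   0.        ,   1.        ]]), 'R': array([[ 0.02228291, -0.99959705, -0.01758415],
       [-0.99601215, -0.02067628, -0.08678877],
       [ 0.08639022,  0.01944793, -0.99607154]]), 't': array([0.04438664, 0.51953739, 0.82302741])}
{'time': 0.1, 'joint_positions': array([ 1.00199433,  0.39912985,  0.04504816,  1.53774568, -0.01870278,
        1.2068995 , -0.0507163 ]), 'dq': array([-0.000716  , -0.00154723, -0.0002    , -0.00244874,  0.00152023,
       -0.001924  ,  0.00051705]), 'joint_efforts': array([ 3.98891149e-03, -4.76261687e+01,  1.37022804e+00, -2.54949385e+01,
        1.18809217e-02,  5.02546216e-03, -3.42954866e-05]), 'tool_pos': array([ 0.29402223, -0.57906519,  0.23036366]), 'eef_rot': array([ 9.72527239e-01,  2.32787445e-01, -2.64945428e-04, -8.39569445e-04]), 'wrist_force': array([-0.36413896,  0.33750918,  0.53148149]), 'wrist_torque': array([-0.02263216,  0.00557291,  0.03356176]), 'width': 0.08524487027441632}
```

View pics/top0.png

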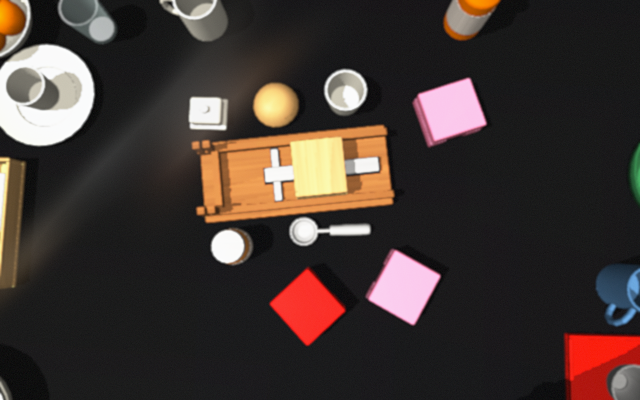

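View pics/scene0.png

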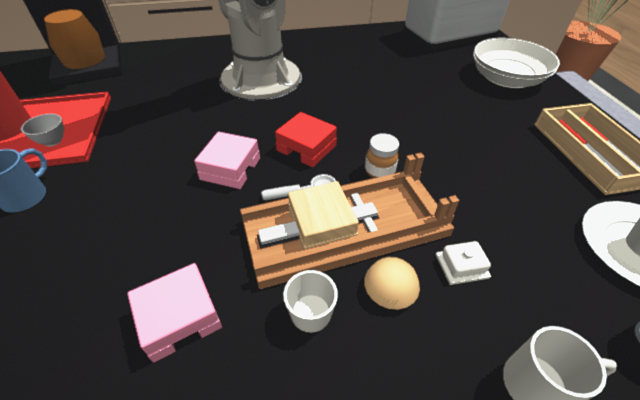

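The light-wood block at top (319,166) is on the track. The pink ones at (450,112) and (403,287) and the red one at (308,306) are loose look-alikes on the table. The wooden block on the bar fits the description; I'll confirm it in a crop.

```bash
python3 - <<'E'
import cv2
a=cv2.imread("pics/top0.png")[115:230,185:405]
cv2.imwrite("pics/c1.png",cv2.resize(a,None,fx=3.6,fy=3.6,interpolation=cv2.INTER_CUBIC))
E
```

```text
(no output)
```

View pics/c1.png

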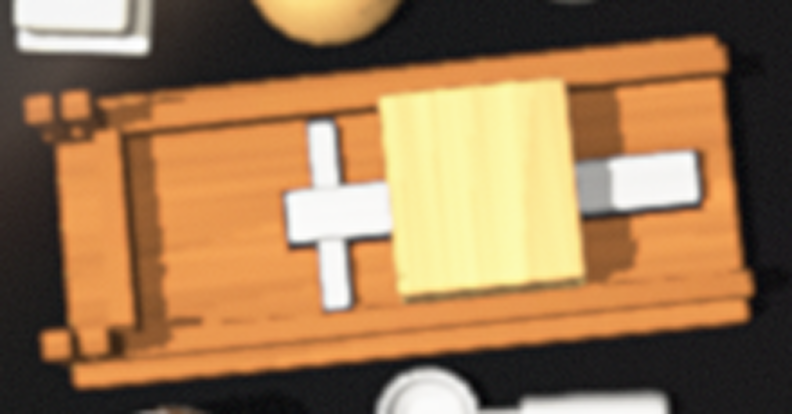

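The crop shows the wooden block on the track (top corners about (380,97), (567,79), (583,279), (400,297)). The bar ends are at u≈287 and u≈699, and the tooth is in front of the block. I'll fit the pose from these.

```bash
cat > h.py <<'E'
import numpy as np
from station import r
from scipy.optimize import least_squares
from scipy.spatial.transform import Rotation as Ro
def proj(n,X):
    c=r.calibration(n); p=(np.asarray(X)@c["R"].T+c["t"])@c["mtx"].T
    return p[:,:2]/p[:,2:]
def world(p,X):
    X=np.array(X,float); c,s=np.cos(p[2]),np.sin(p[2])
    return np.c_[p[0]+c*X[:,0]-s*X[:,1],p[1]+s*X[:,0]+c*X[:,1],X[:,2]]
E
python3 - <<'E'
from h import *
f=lambda q:(np.array(q)+.5)/3.6-.5+[185,115]
# slicer +x is left in image (world +y), slicer +y is image down?? x=left -> y=down (z toward viewer)
S=[(50,-13,40),(50,13,40),(-160,-13,40),(-160,13,40),(36,-48,32),(24,-48,32),(24,48,32),(36,48,32)]
P=[(285,193),(290,245),(697,151),(701,205),(308,122),(335,120),(352,308),(324,311)]
B=[(46,-50,76),(-46,-50,76),(-46,50,76),(46,50,76)]
PB=[(380,97),(567,79),(583,279),(400,297)]
S=np.array(S)/1e3;B=np.array(B)/1e3
def res(p):
    b=B+[p[3],0,0]
    return np.r_[(proj("top",world(p,S))-f(P)),(proj("top",world(p,b))-f(PB))].ravel()
best=least_squares(res,[0.55,0,1.57,-0.03],x_scale=[.1,.1,.1,.1])
p=best.x;print(p,np.degrees(p[2]),best.cost);print(best.fun.reshape(-1,2).round(1))
for x in(-.160,p[3]-.046,p[3],.03,.05,.132):print(x,world(p,[(x,0,.04)]).round(4))
s=r.get_state();print(Ro.from_quat(s["eef_rot"]).as_matrix().round(3))
print(proj("scene",world(p,np.r_[S[:4],B+[p[3],0,0]])).round(0).tolist())
E
```

```text
[ 0.5727837   0.11010043  1.68605411 -0.05022267] 96.60378466267012 3.477580651036063
[[ 0.5 -0.2]
 [ 0.2 -0.7]
 [-0.4  0.6]
 [-0.  -0.4]
 [ 0.6  1. ]
 [-0.5  1. ]
 [-0.8 -0.3]
 [ 0.5 -0.5]
 [-0.1 -0.4]
 [-0.2 -0.3]
 [ 0.9  0.1]
 [-0.7  0.1]]
-0.16 [[ 0.5912 -0.0488  0.04  ]]
-0.09622266650336475 [[0.5838 0.0145 0.04  ]]
-0.05022266650336476 [[0.5786 0.0602 0.04  ]]
0.03 [[0.5693 0.1399 0.04  ]]
0.05 [[0.567  0.1598 0.04  ]]
0.132 [[0.5576 0.2412 0.04  ]]
[[ 0.892  0.453 -0.001]
 [ 0.453 -0.892  0.002]
 [-0.    -0.002 -1.   ]]
[[377.0, 212.0], [371.0, 201.0], [260.0, 240.0], [257.0, 229.0], [358.0, 221.0], [303.0, 235.0], [287.0, 191.0], [337.0, 180.0]]
```

```bash
python3 -m crank '[{"xyz":[0,0,0],"rot":[0,0,-0.047],"jaw":0},{"xyz":[0,0,0],"rot":[0,0,-0.047],"jaw":0},{"xyz":[0,0,0],"rot":[0,0,-0.047],"jaw":0},{"xyz":[0,0,0],"rot":[0,0,-0.047],"jaw":0},{"xyz":[0,0,0],"rot":[0,0,-0.047],"jaw":0},{"xyz":[0,0,0],"rot":[0,0,-0.047],"jaw":0},{"xyz":[0,0,0],"rot":[0,0,-0.047],"jaw":0},{"xyz":[0,0,0],"rot":[0,0,-0.047],"jaw":0},{"xyz":[0,0,0],"rot":[0,0,-0.0112],"jaw":0},{"xyz":[0,0,0],"rot":[0,0,0],"jaw":0}]'
cat >> h.py <<'E'
SL=[0.5728,0.1101,1.68605]
def st(goal=None):
    s=r.get_state(); R=Ro.from_quat(s["eef_rot"]).as_matrix(); t=s["tool_pos"]
    c,n=np.cos(SL[2]),np.sin(SL[2]); d=t[:2]-SL[:2]
    print("t",s["time"],"slicer",np.round([c*d[0]+n*d[1],-n*d[0]+c*d[1],t[2]],4),"F",s["wrist_force"].round(1),"q",s["joint_positions"].round(2),"w",s["width"])
    print("yaw",np.degrees(np.arctan2(R[1,0],R[0,0])),"zax",R[:,2].round(4))
    if goal is not None:
        g=world(SL,[goal])[0]; print("tool shift mm",(R.T@(g-t)*1e3).round(1))
E
python3 -c "
from h import *
st((-.125,0,.2)); print(r.calibration('wrist'))"
```

```text
time: 1.1
tool_pos: [0.294, -0.5793, 0.2307]
eef_rot: [0.665, 0.747, 0.0, -0.0]
wrist_force: [-0.7, -0.1, -0.6]
width: 0.0002
t 1.1 slicer [-0.6528  0.3562  0.2307] F [-0.7 -0.1 -0.6] q [ 1.17  0.4  -0.18  1.53  0.07  1.21  1.09] w 0.00017427111578912168
yaw 96.59517754703911 zax [-4.e-04  1.e-03 -1.e+00]
tool shift mm [527.8 356.2  31.2]
{'mtx': array([[309.70691629,   0.        , 320.79164344],
       [  0.        , 309.70691629, 195.28745214],
       [  0.        ,   0.        ,   1.        ]]), 'mount': array([[-7.56633659e-04, -9.49101765e-01, -3.14968677e-01,
         8.15023340e-02],
       [ 9.99999452e-01, -9.46173110e-04,  4.48874235e-04,
        -6.76718630e-04],
       [-7.24042221e-04, -3.14968165e-01,  9.49101960e-01,
        -1.42201352e-01],
       [ 0.00000000e+00,  0.00000000e+00,  0.00000000e+00,
         1.00000000e+00]])}
```

```bash
python3 -m crank '[{"xyz":[0.094,0.0636,0],"rot":[0,0,0],"jaw":0},{"xyz":[0.094,0.0636,0],"rot":[0,0,0],"jaw":0},{"xyz":[0.094,0.0636,0],"rot":[0,0,0],"jaw":0},{"xyz":[0.094,0.0636,0],"rot":[0,0,0],"jaw":0},{"xyz":[0.094,0.0636,0],"rot":[0,0,0],"jaw":0},{"xyz":[0.094,0.0636,0],"rot":[0,0,0],"jaw":0},{"xyz":[0.094,0.0636,0],"rot":[0,0,0],"jaw":0},{"xyz":[0.094,0.0636,0],"rot":[0,0,0],"jaw":0},{"xyz":[0.094,0.0636,0],"rot":[0,0,0],"jaw":0},{"xyz":[0.094,0.0636,0],"rot":[0,0,0],"jaw":0},{"xyz":[0.094,0.0636,0],"rot":[0,0,0],"jaw":0},{"xyz":[0.094,0.0636,0],"rot":[0,0,0],"jaw":0}]'
python3 -c "
from h import *
st((-.125,0,.10))"
```

```text
time: 2.3
tool_pos: [0.546, -0.0946, 0.2313]
eef_rot: [0.666, 0.746, -0.0, 0.0]
wrist_force: [1.7, -0.6, 0.3]
width: 0.0001
t 2.3 slicer [-0.2003  0.0502  0.2313] F [ 1.7 -0.6  0.3] q [ 0.5   0.25 -0.48  1.76  0.13  1.16  0.09] w 5.345679879859739e-05
yaw 96.54170985094527 zax [-0.e+00 -4.e-04 -1.e+00]
tool shift mm [ 75.4  50.1 131.2]
```

```bash
python3 -m crank '[{"xyz":[0.094,0.0626,0],"rot":[0,0,0],"jaw":0},{"xyz":[0.094,0.0626,0],"rot":[0,0,0],"jaw":0},{"xyz":[0,0,0.11],"rot":[0,0,0],"jaw":0},{"xyz":[0,0,0.11],"rot":[0,0,0],"jaw":0},{"xyz":[0,0,0.1],"rot":[0,0,0],"jaw":0},{"xyz":[0,0,0.05],"rot":[0,0,0],"jaw":0},{"xyz":[0,0,0],"rot":[0,0,0],"jaw":0},{"xyz":[0,0,0],"rot":[0,0,0],"jaw":0}]'
python3 -c "
from h import *
import cv2
st((-.125,0,.05))
a=r.snapshot('wrist');b=r.snapshot('scene')[150:300,200:500]
cv2.imwrite('pics/w1.png',a);cv2.imwrite('pics/s1.png',cv2.resize(b,None,fx=2.6,fy=2.6,interpolation=cv2.INTER_CUBIC))"
```

```text
time: 3.1
tool_pos: [0.587, -0.0157, 0.0837]
eef_rot: [0.665, 0.747, 0.0, 0.0]
wrist_force: [0.5, 0.5, -0.2]
width: -0.0
t 3.1 slicer [-0.1266  0.0004  0.0837] F [ 0.5  0.5 -0.2] q [ 0.33  0.47 -0.48  1.83  0.27  0.91 -0.16] w -1.4864291689748085e-05
yaw 96.58824317650667 zax [ 3.e-04  0.e+00 -1.e+00]
tool shift mm [ 1.6  0.4 33.7]
```

View pics/w1.png

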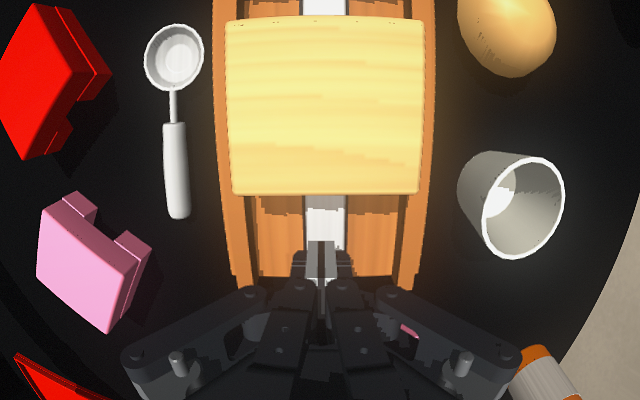

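View pics/s1.png

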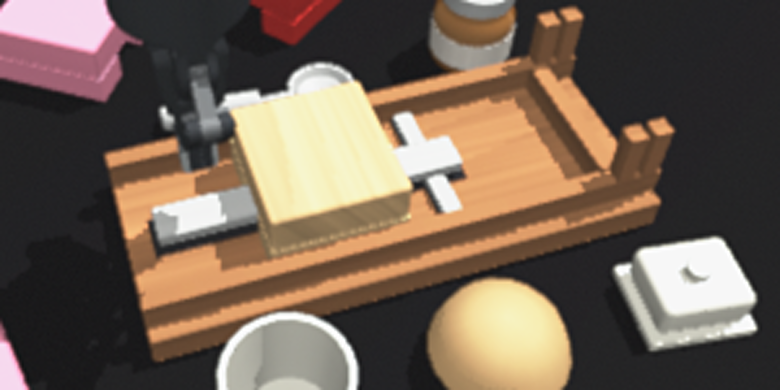

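The wrist view shows the closed fingers centred on the bar at (322,250), with a clear gap to the block's rear face at v≈193. In the scene view nothing obstructs the way down, so I press.

```bash
python3 -m crank '[{"xyz":[0,0,0.05],"rot":[0,0,0],"jaw":0},{"xyz":[0,0,0.045],"rot":[0,0,0],"jaw":0},{"xyz":[0,0,0.015],"rot":[0,0,0],"jaw":0},{"xyz":[0,0,0.015],"rot":[0,0,0],"jaw":0},{"xyz":[0,0,0.0125],"rot":[0,0,0],"jaw":0},{"xyz":[0,0,0],"rot":[0,0,0],"jaw":0},{"xyz":[0,0,0],"rot":[0,0,0],"jaw":0},{"xyz":[0,0,0],"rot":[0,0,0],"jaw":0}]'
python3 -c "
from h import *
st((-.1,0,.0285))"
```

```text
time: 4.0
tool_pos: [0.5873, -0.0159, 0.029]
eef_rot: [0.665, 0.747, 0.0, 0.001]
wrist_force: [0.1, -0.5, 2.6]
width: -0.0
t 4.0 slicer [-1.268e-01  1.000e-04  2.900e-02] F [ 0.1 -0.5  2.6] q [ 0.3   0.55 -0.45  1.86  0.32  0.81 -0.2 ] w -4.625779664473484e-05
yaw 96.6106974911101 zax [ 1.5e-03 -3.0e-04 -1.0e+00]
tool shift mm [26.8  0.1  0.5]
```

```bash
python3 -m crank '[{"xyz":[0.015,0,0.001],"rot":[0,0,0],"jaw":0},{"xyz":[0.015,0,0],"rot":[0,0,0],"jaw":0},{"xyz":[0.01,0,0],"rot":[0,0,0],"jaw":0},{"xyz":[0.01,0,0],"rot":[0,0,0],"jaw":0},{"xyz":[0.01,0,0],"rot":[0,0,0],"jaw":0},{"xyz":[0.01,0,0],"rot":[0,0,0],"jaw":0},{"xyz":[0.01,0,0],"rot":[0,0,0],"jaw":0},{"xyz":[0.01,0,0],"rot":[0,0,0],"jaw":0},{"xyz":[0.01,0,0],"rot":[0,0,0],"jaw":0},{"xyz":[0.01,0,0],"rot":[0,0,0],"jaw":0}]'
python3 -c "
from h import *
import cv2
st((.027,0,.0285))
b=r.snapshot('scene')[150:300,200:500]
cv2.imwrite('pics/s2.png',cv2.resize(b,None,fx=2.6,fy=2.6,interpolation=cv2.INTER_CUBIC))"
```

```text
time: 5.0
tool_pos: [0.5822, 0.0252, 0.0282]
eef_rot: [0.666, 0.746, -0.001, 0.002]
wrist_force: [0.3, -7.4, 3.9]
width: 0.0002
t 5.0 slicer [-0.0855  0.0004  0.0282] F [ 0.3 -7.4  3.9] q [ 0.23  0.54 -0.45  1.87  0.33  0.8  -0.28] w 0.00018847579097312775
yaw 96.5142116091845 zax [ 8.0e-04 -3.8e-03 -1.0e+00]
tool shift mm [112.5   0.3  -0.7]
```

View pics/s2.png

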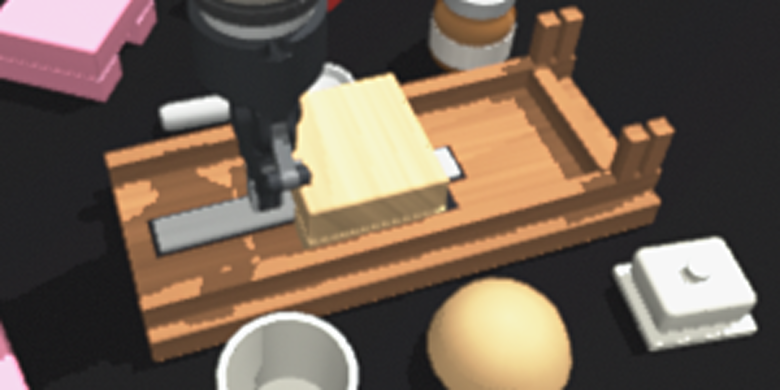

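The block has moved about 25 mm and the bar is down. The contact face leads the TCP by about 14 mm, so home should come at about TCP x = +24.

```bash
python3 -m crank '[{"xyz":[0.015,0,0],"rot":[0,0,0],"jaw":0},{"xyz":[0.015,0,0],"rot":[0,0,0],"jaw":0},{"xyz":[0.015,0,0],"rot":[0,0,0],"jaw":0},{"xyz":[0.015,0,0],"rot":[0,0,0],"jaw":0},{"xyz":[0.015,0,0],"rot":[0,0,0],"jaw":0},{"xyz":[0.015,0,0],"rot":[0,0,0],"jaw":0},{"xyz":[0.015,0,0],"rot":[0,0,0],"jaw":0},{"xyz":[0.015,0,0],"rot":[0,0,0],"jaw":0},{"xyz":[0.015,0,0],"rot":[0,0,0],"jaw":0},{"xyz":[0.015,0,0],"rot":[0,0,0],"jaw":0}]'
python3 -c "
from h import *
st((.024,0,.0285))"
```

```text
time: 6.05
tool_pos: [0.5753, 0.0846, 0.0282]
eef_rot: [0.666, 0.746, -0.001, 0.002]
wrist_force: [1.3, -8.2, 4.5]
width: 0.0001
t 6.05 slicer [-0.0257  0.0005  0.0282] F [ 1.3 -8.2  4.5] q [ 0.14  0.54 -0.46  1.87  0.33  0.8  -0.39] w 7.911371107208388e-05
yaw 96.50133817788809 zax [ 5.0e-04 -4.3e-03 -1.0e+00]
tool shift mm [49.7  0.4 -0.5]
```

```bash
python3 -m crank '[{"xyz":[0.015,0,0],"rot":[0,0,0],"jaw":0},{"xyz":[0.015,0,0],"rot":[0,0,0],"jaw":0},{"xyz":[0.015,0,0],"rot":[0,0,0],"jaw":0},{"xyz":[0.015,0,0],"rot":[0,0,0],"jaw":0},{"xyz":[0.015,0,0],"rot":[0,0,0],"jaw":0},{"xyz":[0.015,0,0],"rot":[0,0,0],"jaw":0},{"xyz":[0.01,0,0],"rot":[0,0,0],"jaw":0},{"xyz":[0.005,0,0],"rot":[0,0,0],"jaw":0},{"xyz":[0,0,0],"rot":[0,0,0],"jaw":0}]'
python3 -c "
from h import *
st((.024,0,.0285))"
```

```text
time: 6.95
tool_pos: [0.5703, 0.1271, 0.0281]
eef_rot: [0.666, 0.746, -0.001, 0.001]
wrist_force: [1.0, -5.8, 4.7]
width: 0.0003
t 6.95 slicer [0.0171 0.0005 0.0281] F [ 1.  -5.8  4.7] q [ 0.07  0.55 -0.47  1.86  0.33  0.81 -0.46] w 0.0003377498388719447
yaw 96.55342435315866 zax [ 4.0e-04 -3.4e-03 -1.0e+00]
tool shift mm [ 6.9  0.5 -0.4]
```

Now small steps, watching the force.

```bash
for i in 1 ; do python3 -m crank '[{"xyz":[0.005,0,0],"rot":[0,0,0],"jaw":0},{"xyz":[0.005,0,0],"rot":[0,0,0],"jaw":0},{"xyz":[0.005,0,0],"rot":[0,0,0],"jaw":0},{"xyz":[0,0,0],"rot":[0,0,0],"jaw":0}]'; done
python3 -c "
from h import *
st((.024,0,.0285))"
```

```text
time: 7.35
tool_pos: [0.5696, 0.1327, 0.028]
eef_rot: [0.666, 0.746, -0.001, 0.001]
wrist_force: [1.3, -6.6, 5.4]
width: -0.0002
t 7.35 slicer [0.0228 0.0006 0.028 ] F [ 1.3 -6.6  5.4] q [ 0.06  0.55 -0.47  1.86  0.33  0.81 -0.47] w -0.00016402892464858292
yaw 96.53770669215547 zax [ 2.0e-04 -3.8e-03 -1.0e+00]
tool shift mm [ 1.2  0.6 -0.5]
```

```bash
python3 -m crank '[{"xyz":[0.005,0,0],"rot":[0,0,0],"jaw":0},{"xyz":[0.005,0,0],"rot":[0,0,0],"jaw":0},{"xyz":[0,0,0],"rot":[0,0,0],"jaw":0},{"xyz":[0,0,0],"rot":[0,0,0],"jaw":0}]'
python3 -c "
from h import *
import cv2
st((.024,0,.0285))
a=r.snapshot('top')[115:230,185:405]
cv2.imwrite('pics/t3.png',cv2.resize(a,None,fx=3.6,fy=3.6,interpolation=cv2.INTER_CUBIC))
b=r.snapshot('scene')[150:300,200:500]
cv2.imwrite('pics/s3.png',cv2.resize(b,None,fx=2.6,fy=2.6,interpolation=cv2.INTER_CUBIC))"
```

```text
time: 7.75
tool_pos: [0.5693, 0.1359, 0.028]
eef_rot: [0.666, 0.746, -0.002, 0.002]
wrist_force: [1.6, -7.7, 5.4]
width: 0.0
t 7.75 slicer [0.0261 0.0005 0.028 ] F [ 1.6 -7.7  5.4] q [ 0.05  0.55 -0.47  1.86  0.34  0.81 -0.48] w 1.5058300660838432e-05
yaw 96.49600776386423 zax [ 2.0e-04 -4.4e-03 -1.0e+00]
tool shift mm [-2.1  0.5 -0.5]
```

View pics/s3.png

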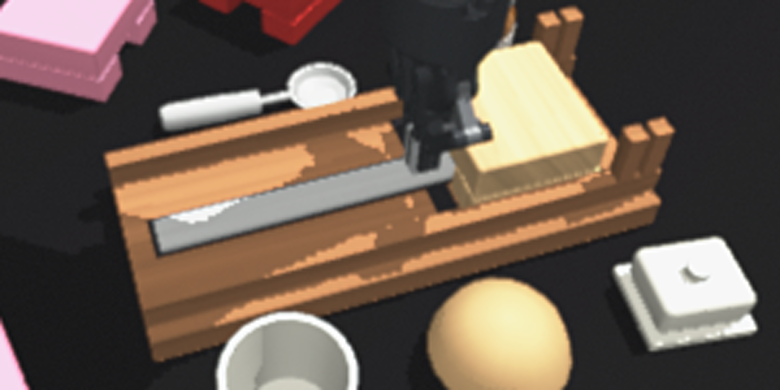

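The block is at or near the end block at (610,150), and the tooth slot is already showing behind it at (440,195). I'll keep nudging until the force rises.

```bash
python3 -m crank '[{"xyz":[0.005,0,0],"rot":[0,0,0],"jaw":0},{"xyz":[0.005,0,0],"rot":[0,0,0],"jaw":0},{"xyz":[0,0,0],"rot":[0,0,0],"jaw":0},{"xyz":[0,0,0],"rot":[0,0,0],"jaw":0}]'
python3 -c "
from h import *
st()"
```

```text
time: 8.25
tool_pos: [0.5698, 0.1361, 0.0281]
eef_rot: [0.667, 0.745, -0.003, 0.003]
wrist_force: [3.6, -13.6, 7.3]
width: -0.0004
t 8.25 slicer [ 0.0262 -0.      0.0281] F [  3.6 -13.6   7.3] q [ 0.04  0.55 -0.46  1.86  0.34  0.81 -0.48] w -0.0003986435412566831
yaw 96.38700510359473 zax [ 9.e-04 -9.e-03 -1.e+00]
```

It stopped at x = 26.2 with the force rising to 14 N, so the block is home. Back off while still pressing, then rise.

```bash
python3 -m crank '[{"xyz":[-0.015,0,0],"rot":[0,0,0],"jaw":0},{"xyz":[-0.015,0,0],"rot":[0,0,0],"jaw":0},{"xyz":[-0.015,0,0],"rot":[0,0,0],"jaw":0},{"xyz":[0,0,0],"rot":[0,0,0],"jaw":0},{"xyz":[0,0,-0.0125],"rot":[0,0,0],"jaw":0},{"xyz":[0,0,-0.0125],"rot":[0,0,0],"jaw":0},{"xyz":[0,0,-0.0125],"rot":[0,0,0],"jaw":0},{"xyz":[0,0,-0.05],"rot":[0,0,0],"jaw":0},{"xyz":[0,0,-0.1],"rot":[0,0,0],"jaw":0},{"xyz":[-0.08,0,-0.09],"rot":[0,0,0],"jaw":0},{"xyz":[-0.08,0,-0.09],"rot":[0,0,0],"jaw":0},{"xyz":[-0.08,0,-0.09],"rot":[0,0,0],"jaw":0}]'
python3 -m crank '[{"xyz":[-0.12,0,0],"rot":[0,0,0],"jaw":0},{"xyz":[-0.12,0,0],"rot":[0,0,0],"jaw":0},{"xyz":[-0.12,0,0],"rot":[0,0,0],"jaw":0},{"xyz":[-0.12,0,0],"rot":[0,0,0],"jaw":0},{"xyz":[0,0,0],"rot":[0,0,0],"jaw":0},{"xyz":[0,0,0],"rot":[0,0,0],"jaw":0}]'
python3 -c "
from h import *
import cv2
st()
a=r.snapshot('top')[75:260,185:405]
cv2.imwrite('pics/t4.png',cv2.resize(a,None,fx=3.2,fy=3.2,interpolation=cv2.INTER_CUBIC))
b=r.snapshot('scene')[150:300,200:500]
cv2.imwrite('pics/s4.png',cv2.resize(b,None,fx=2.6,fy=2.6,interpolation=cv2.INTER_CUBIC))"
```

```text
time: 9.45
tool_pos: [0.5805, 0.0285, 0.2122]
eef_rot: [0.665, 0.747, -0.001, -0.0]
wrist_force: [1.3, -0.4, -0.3]
width: 0.0001
time: 10.05
tool_pos: [0.6024, -0.1627, 0.2103]
eef_rot: [0.667, 0.745, -0.001, -0.001]
wrist_force: [0.7, 0.6, 0.0]
width: 0.0
t 10.05 slicer [-0.2744  0.0019  0.2103] F [0.7 0.6 0. ] q [ 0.52  0.39 -0.43  1.62  0.17  1.17  0.16] w 1.5350153987156448e-05
yaw 96.40048428163487 zax [-1.9e-03  1.0e-04 -1.0e+00]
```

View pics/t4.png

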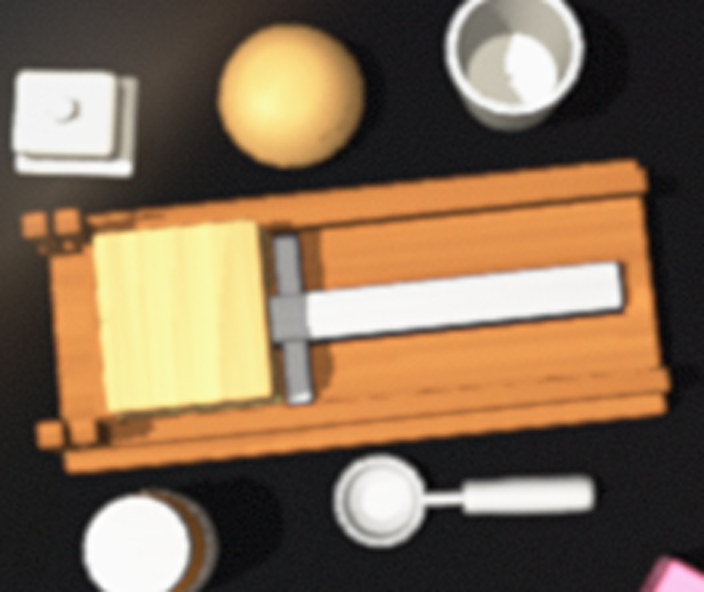

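View pics/s4.png

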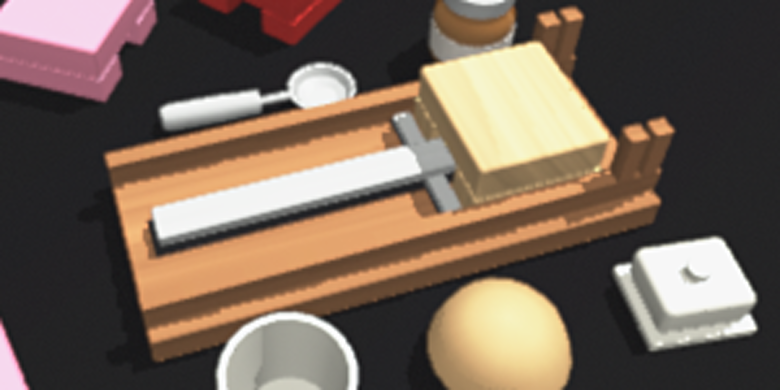

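The block is against the end block and the tooth is up right behind it at (290,320); the neighbouring things have not moved. I'll check the block's x numerically, then hand in.

```bash
python3 - <<'E'
from h import *
B=np.array([(46,-50,76),(-46,-50,76),(-46,50,76),(46,50,76)])/1e3
P=(np.array([(93,236),(258,222),(272,396),(108,412)])+.5)/3.2-.5+[185,75]
o=least_squares(lambda q:(proj("top",world(SL,B+[q[0],q[1],0]))-P).ravel(),[.08,0]);print(o.x,o.cost)
if o.x[0]>.079: print(r.job_done())
E
```

```text
[ 0.08578093 -0.00084924] 1.123395615065429
the job is handed in; nothing more can be done
None
```

The pusher block is parked and locked, and the job is handed in at about 10 s on the robot's clock, against the 38 s limit. With the fingers closed, I pressed the catch bar about 11–12 mm down just behind the block. I slid along the bar and pushed the block over the tooth until it stopped against the end block. There the TCP stopped advancing at slicer x of about 26 mm and the push force rose from about 8 to 14 N. I backed off while still pressing, then rose and moved clear.

- **Block position:** fitted from the top picture, its centre is at slicer x = 85.8 mm, inside the 82 to 86 mm home range. It is within 2 mm of the upper limit, about the accuracy of the calibration.
- **Catch:** the last pictures show the tooth back up directly behind the block.
- **Surroundings:** the bun, cup, jam jar, spoon and butter dish look unmoved in the last pictures, and the robot is touching nothing. I compared these by eye only.

No check failed or disagreed.

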